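# Square up the print slabs in their rack

### The arm

A 7-joint arm with a two-finger parallel gripper is mounted at the origin on the work surface. World frame = base frame: x ahead of the robot, y to its left, z up, the work surface at z = 0. Lengths are in m, angles in rad, forces in N, time in s.
With the tool pointing down it reaches from about 0.425 to 0.875 m from the base axis. Payload 8.4 kg.
Tool frame: the origin (TCP) lies at the very end of the fingers, on their centre line; the grasp point (between the pads) lies 19 mm behind it; z points along the fingers, y is the line along which they close (so a half turn about z gives the same grasp; the last joint's range is limited). The gripper opens to 87 mm and grips with 3 to 60 N. Pads are 19 mm wide; open, the fingers measure 117 mm over their backs; the gripper's body (75 mm by 190 mm) begins 51 mm behind the grasp point.
Start: joints at [-1.406, 0.333, 0.04, 1.465, -0.013, 1.343, -0.059], TCP at [0.169, 0.627, 0.223] pointing down, gripper open.
Joint ranges: [-2.58, 2.58], [-0.38, 2.09], [-1.3, 1.39], [0.25, 2.4], [-1.5, 4.64], [0.08, 2.09], [-2.65, 2.65]. Speed limits (rad/s): [2.22, 2.22, 2.79, 2.79, 3.14, 3.14, 3.14].

### API

Orientations are given as [roll, pitch, yaw] about the fixed x, y, z axes, in that order (R = Rz(yaw) Ry(pitch) Rx(roll)).
In Python, from bench import r, imaging, monitor gives the robot as it stands (r), with the cameras (imaging) and the readings (monitor).
- The arm moves only by the tool shift_gripper, called after "Call:" as name(argument=value, ...) on one line, values as JSON. Schema: {"type":"object","properties":{"moves":{"type":"array","items":{"type":"array","items":{"type":"number"},"minItems":7,"maxItems":7},"minItems":1,"maxItems":8},"grip_force":{"type":"number"},"only":{"type":"string"},"quiet":{"type":"boolean"},"lines":{"type":"string"}},"required":["moves"],"additionalProperties":false}. moves is a list of rows, 1 to 8 of them, each of 7 numbers: a rotation vector rx, ry, rz in normalised numbers (1 is 4 rad), then dx, dy, dz in parts of the range, where 1.0 means 0.25 m, then the finger opening in m; each row shifts and turns the commanded pose from where the row before left it, along the tool's axes as they then stand; what a row does not reach is not made up. A row lasts 1/10 s, in which the tool goes at most 0.05 m and 0.15 rad, less where a joint would pass 70% of its speed; a pose out of reach is approached as far as the arm can. The fingers move at their own pace and stop on an object; grip_force is the grip in N (left out, the last holds). Time passes only in rows, so rows that do not move let the fingers close. The tool returns the time, the measured TCP pose, the force, the opening and the grip force at its end. only (a regular expression) keeps the lines of the reply that match it, lines (a string "A,B") keeps lines A to B, and quiet returns only ok. Input that does not fit is refused with a message, and nothing moves.
- monitor.observe(): the state, without advancing time (a new reading comes with each control period).
- imaging.camera(name): name is "scene" or "top" or "wrist"; returns a dict with "pixels" (400x640x3 uint8, red, green, blue), "fovy" (degrees; the focal length in pixels is half the picture's height over the tangent of half this angle, whatever the lens; pixels are square), "cx", "cy" (the principal point, pixels), "camera_from_world" (4x4, takes a point from world to camera coordinates). Camera axes: x right, y down, z forward; pixel columns grow to the right and rows downward; lengths in m; the calibration is good to about 2 mm. A picture is of the moment at which its call begins. There is no depth.
- r.job_done(): hands the job in; it is judged then, once.
The state is a dict: "time_s": time; "q": joint angles; "qd": joint speeds; "joint_efforts": joint torques, N m; "tool_pos": TCP position; "tool_rot": TCP orientation; "contact_force": force on the tool from outside, world axes, zero at the start; "moment": the same for the moment, N m; "finger_gap": finger opening in m; "finger_force": force on a finger pad.
Only numpy, scipy, OpenCV 4.12 (cv2) and the standard library are available. Lean on these libraries where they do the work, as an engineer would, in place of code of your own. Each camera call takes 0.05 s, during which the arm holds its last target. There are 200 camera calls.

### The job

The three large aluminium print slabs have slumped over against the low front bar of the big plywood rack. Push them back up so that all three stand upright against the rack's tall backstop, and push them along the rack until their edges are flush with the end stop, then let them stand by themselves. The small coupons in the little rack are not part of the job.

Things in the scene. Friction and masses are not known exactly. Their poses are not given: they have to be found in the camera images.
- rack: Larger of two fixed plywood racks, reclined 6 deg (so are its axes). mm: origin under the corner of backstop and end stop, at the table. Floor z 8. Backstop: face y=0, x -115 to 8, top z 93 (beyond, a kerb to z 28). End stop, far end: face x=0, top z 58. Front bar: x -175 to 8, inner face y -51, 10 thick, top z 50. Slabs on the -x, -y side; -x end open. Yaw within 15 deg.
- slab_a: Loose bare aluminium slab, 120 wide (its x), 8 thick (y), 100 tall (z) mm, about 0.26 kg; origin at its centre. Starts leaning 30 deg off the rack's z, foot at the backstop, top towards the front bar, 18 to 45 mm short of the end stop. Nearest the backstop. Squared up: centre at rack x -60, y -4, z 58 mm.
- slab_b: Loose bare aluminium slab, 120 wide (its x), 8 thick (y), 100 tall (z) mm, about 0.26 kg; origin at its centre. Starts leaning 30 deg off the rack's z, foot at the backstop, top towards the front bar, 18 to 45 mm short of the end stop. Middle of the row. Squared up: centre at rack x -60, y -12, z 58 mm.
- slab_c: Loose bare aluminium slab, 120 wide (its x), 8 thick (y), 100 tall (z) mm, about 0.26 kg; origin at its centre. Starts leaning 30 deg off the rack's z, foot at the backstop, top towards the front bar, 18 to 45 mm short of the end stop. Outermost, resting on the front bar; its top edge overhangs the bar, to rack y -76, z 95 mm. Squared up: centre at rack x -60, y -20, z 58 mm.

How it is judged:
At the end, for the whole second after the job is handed in: All three slabs stand in the rack, square to it (upright against its slightly reclined backstop) within 10 degrees in lean and in turn, each slab's centre within 36 mm of the backstop's face, its edge within 13 mm of the end stop, standing on the rack's floor and at rest (angle between the z axis of each of slab_a, slab_b, slab_c and the z axis of rack, either way round below 0.175 rad and angle between the x axis of each of slab_a, slab_b, slab_c and the x axis of rack, either way round below 0.175 rad and x of slab_a in the frame of rack between -0.073 and -0.05 m and y of slab_a in the frame of rack between -0.036 and 0 m and z of slab_a in the frame of rack between 0.05 and 0.07 m and linear speed of each of slab_a, slab_b, slab_c below 0.02 m/s and x of slab_b in the frame of rack between -0.073 and -0.05 m and y of slab_b in the frame of rack between -0.036 and 0 m and z of slab_b in the frame of rack between 0.05 and 0.07 m and x of slab_c in the frame of rack between -0.073 and -0.05 m and y of slab_c in the frame of rack between -0.036 and 0 m and z of slab_c in the frame of rack between 0.05 and 0.07 m); the robot touches nothing.
It also fails if it takes over 48 s, if anything falls off the work surface, if the arm or the gripper's body presses on something with over 40 N, if the wrist force passes 120 N, or if a joint passes its speed limit or range.

## Working session

There is one attempt and no reset: what is moved stays moved. The work goes in short steps, Python scripts to look and compute and a tool call to move; the robot and the scene stay as the last step left them, time stands still between calls to the robot, and variables do not carry over. Pictures are saved under pics/ and viewed, at most 10 in all, crops included, and the job is handed in when it is done.

```bash
ls; mkdir -p pics; python3 - <<'E'
from bench import r, imaging, monitor
import cv2,numpy as np
for n in ("scene","top"):
    c=imaging.camera(n); cv2.imwrite(f"pics/{n}0.png",c["pixels"][:,:,::-1]); print(n,c["fovy"],c["cx"],c["cy"],np.round(c["camera_from_world"],3).tolist())
s=monitor.observe(); print(s["tool_pos"],s["tool_rot"],s["time_s"],s["finger_gap"])
E
```

```text
bench.py
pics
scene 57.70732890804159 317.7317175719211 199.14375856845808 [[-0.485, 0.875, -0.0, 0.28], [0.761, 0.422, -0.492, -0.433], [-0.431, -0.239, -0.87, 0.995], [0.0, 0.0, 0.0, 1.0]]
top 55.75558641575232 318.23294109921767 199.7218396978543 [[-0.005, -1.0, 0.016, 0.001], [-0.998, 0.004, -0.066, 0.601], [0.066, -0.017, -0.998, 0.76], [0.0, 0.0, 0.0, 1.0]]
[0.16943538 0.62710167 0.22175588] [-3.14018656e+00  1.00791383e-04  2.87774869e+00] 0.1 0.08698027452911548
```

View pics/scene0.png

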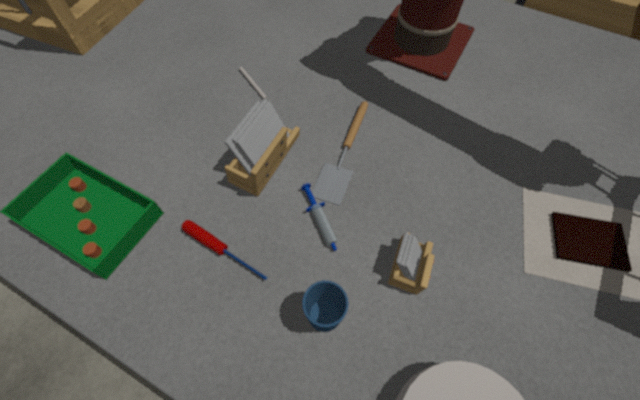

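View pics/top0.png

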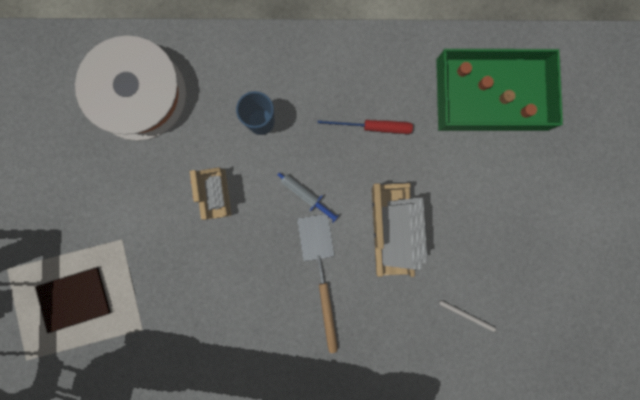

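```bash
python3 - <<'E'
import cv2,numpy as np
a=cv2.imread("pics/top0.png")[170:290,350:450]; b=cv2.imread("pics/scene0.png")[60:200,200:320]
a=cv2.resize(a,None,fx=4.6,fy=4.6,interpolation=3)
b=cv2.resize(b,None,fx=4,fy=4,interpolation=3)
a=cv2.resize(a,(460,552));o=np.zeros((560,800,3),np.uint8)
a=cv2.resize(cv2.imread("pics/top0.png")[170:290,360:440],(320,480),interpolation=3)
b=cv2.resize(cv2.imread("pics/scene0.png")[80:200,200:320],(480,480),interpolation=3)
cv2.imwrite("pics/crop0.png",cv2.convertScaleAbs(np.hstack([a,b]),alpha=1.3))
E
```

```text
(no output)
```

View pics/crop0.png

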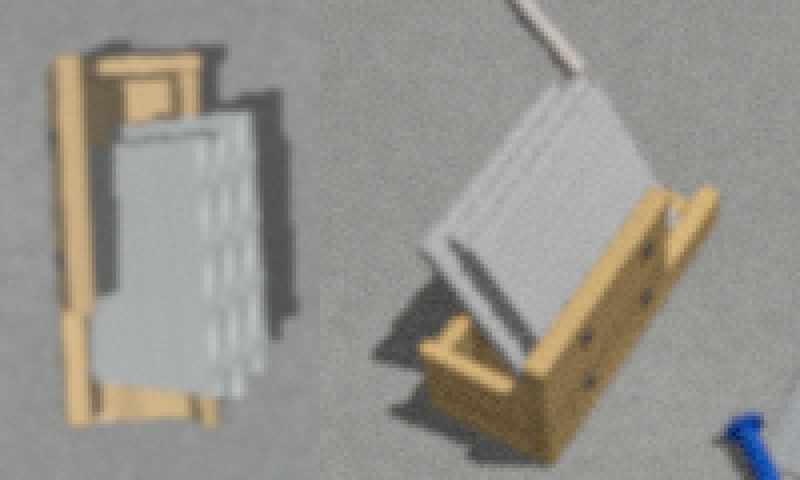

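```bash
cat > h.py <<'E'
import numpy as np,cv2
from bench import r, imaging, monitor
from scipy.spatial.transform import Rotation as Ro
from scipy.optimize import least_squares
def proj(c,P):
    M=np.array(c["camera_from_world"]); p=np.atleast_2d(P)@M[:3,:3].T+M[:3,3]
    f=200/np.tan(np.radians(c["fovy"]/2)); return p[:,:2]/p[:,2:]*f+[c["cx"],c["cy"]]
def rackR(yaw): return Ro.from_euler('z',yaw)*Ro.from_euler('x',-np.radians(6))
def w(pose,P): return rackR(pose[2]).apply(np.atleast_2d(P)/1000)+[pose[0],pose[1],0]
E
python3 - <<'E'
from h import *
c=imaging.camera("top"); s=imaging.camera("scene")
T=[((8,0,93),(80,56)),((-115,0,93),(95,308)),((8,-61,50),(201,58)),((-175,-61,50),(218,425)),((0,-20,58),None),((-175,0,28),(93,425))]
S=[((8,0,93),(525,377)),((-115,0,93),(653,187))]
T=[t for t in T if t[1]]
tp=np.array([(360+u/4,170+v/4) for _,(u,v) in T]); sp=np.array([(200+(u-320)/4,80+v/4) for _,(u,v) in S])
f=lambda p:np.r_[(proj(c,w(p,[t[0] for t in T]))-tp).ravel(),(proj(s,w(p,[t[0] for t in S]))-sp).ravel()]
q=least_squares(f,[.6,-.12,0],loss='soft_l1'); print(q.x,np.round(q.fun,1))
np.save("rack.npy",q.x)
p=q.x
for n,P in dict(Ctop=(-90,-76,95),start=(-90,-105,68),end=(-90,-33,68)).items(): print(n,w(p,P))
# slab ends: A top-face edge, hits on plane y,z of leaning slabs
def ray(c,uv,z):
    M=np.array(c["camera_from_world"]);f=200/np.tan(np.radians(c["fovy"]/2))
    d=M[:3,:3].T@np.array([(uv[0]-c["cx"])/f,(uv[1]-c["cy"])/f,1]);o=-M[:3,:3].T@M[:3,3]
    return o+d*(z-o[2])/d[2]
for n,uv,z in [("Ctop+x",(248,111),.095),("Ctop-x",(268,360),.095),("A low +x",(118,140),.03),("A low -x",(93,380),.03)]:
    P=ray(c,(360+uv[0]/4,170+uv[1]/4),z); print(n,np.round(rackR(p[2]).inv().apply(P-[p[0],p[1],0])*1000,1))
E
```

```text
[ 0.62008376 -0.12648225  0.04151688] [-0.5 -1.1 -0.4  1.6 -1.2 -1.1  0.4  0.5 -0.9  0.  -1.6 -2.2 -1.  -0.5]
Ctop [[ 0.53288626 -0.19581458  0.10242374]]
start [[ 0.53420045 -0.2274507   0.07860298]]
end [[ 0.53122846 -0.15590682  0.07107693]]
Ctop+x [-23.8 -77.4  87.4]
Ctop-x [-139.6  -79.2   87.2]
A low +x [-31.8 -22.6  27.8]
A low -x [-152.3   -2.9   29.9]
```

Careful with the scale: shifts go in shares of 0.25 m and turns go in shares of 4 rad. That gives: 0.14 rad / 4 = 0.035.

Call:
shift_gripper(moves=[[0,0,0.035,0,0,0,0.087],[0,0,0.035,0,0,0,0.087],[0,0,0.035,0,0,0,0.087],[0,0,0.035,0,0,0,0.087],[0,0,0.035,0,0,0,0.087],[0,0,0.035,0,0,0,0.087],[0,0,0.035,0,0,0,0.087],[0,0,0.035,0,0,0,0.087]])

```text
time_s: 1.0
tool_pos: [0.1695, 0.6273, 0.2223]
tool_rot: [-3.141, 0.0, 1.752]
contact_force: [0.2, -0.5, -0.3]
finger_gap: 0.0868
finger_force: 0.0
```

Call:
shift_gripper(moves=[[0,0,0.0365,-0.12,0.16,0,0.087],[0,0,0,-0.12,0.16,0,0.087],[0,0,0,-0.12,0.16,0,0.087],[0,0,0,-0.12,0.16,0,0.087],[0,0,0,-0.12,0.16,0,0.087],[0,0,0,-0.12,0.16,0,0.087],[0,0,0,-0.12,0.16,0,0.087],[0,0,0,-0.12,0.16,0,0.087]])

```text
time_s: 1.8
tool_pos: [0.5041, 0.4057, 0.2226]
tool_rot: [-3.142, -0.0, 1.612]
contact_force: [0.6, 1.4, -0.1]
finger_gap: 0.0868
finger_force: 0.0
```

Scaled: -0.046 m / 0.25 = -0.184.

Call:
shift_gripper(moves=[[0,0,0,-0.184,0,0,0.087],[0,0,0,-0.184,0,0,0.087],[0,0,0,-0.184,0,0,0.087],[0,0,0,-0.184,0,0,0.087],[0,0,0,-0.184,0,0,0.087],[0,0,0,-0.184,0,0,0.087],[0,0,0,-0.184,0,0,0.087],[0,0,0,-0.184,0,0,0.087]])

```text
time_s: 2.6
tool_pos: [0.5175, 0.0376, 0.2226]
tool_rot: [3.141, -0.0, 1.612]
contact_force: [1.1, -0.5, -0.1]
finger_gap: 0.0872
finger_force: 0.0
```

Call:
shift_gripper(moves=[[0,0,0,-0.184,0,0,0.087],[0,0,0,-0.184,0,0,0.087],[0,0,0,-0.184,0,0,0.087],[0,0,0,-0.184,0,0,0.087],[0,0,0,-0.184,0,0,0.087],[0,0,0,-0.184,0.02,0,0.087],[0,0,0,0,0,0,0.087]])

```text
time_s: 3.3
tool_pos: [0.5325, -0.2434, 0.2226]
tool_rot: [-3.141, 0.004, 1.603]
contact_force: [-0.7, -0.2, 0.8]
finger_gap: 0.0867
finger_force: 0.0
```

Scaled: 0.036 m / 0.25 = 0.144, 0.034 m / 0.25 = 0.136.

Call:
shift_gripper(moves=[[0,0,0,0,0,0.144,0.087],[0,0,0,0,0,0.144,0.087],[0,0,0,0,0,0.144,0.087],[0,0,0,0,0,0.136,0.087],[0,0,0,0,0,0,0.087]])

```text
time_s: 3.8
tool_pos: [0.5313, -0.2345, 0.0765]
tool_rot: [-3.134, -0.002, 1.612]
contact_force: [0.3, 0.3, 0.4]
finger_gap: 0.0873
finger_force: 0.0
```

Call:
shift_gripper(moves=[[0,0,0,0.04,0,0,0.087],[0,0,0,0.04,0,0,0.087],[0,0,0,0.04,0,0,0.087],[0,0,0,0.04,0,0,0.087],[0,0,0,0.032,0,0,0.087],[0,0,0,0.032,0,0,0.087]])

```text
time_s: 4.4
tool_pos: [0.532, -0.1791, 0.0809]
tool_rot: [3.141, -0.0, 1.612]
contact_force: [0.2, -0.8, 0.5]
finger_gap: 0.0868
finger_force: 0.2
```

```bash
python3 - <<'E'
from h import *
cv2.imwrite("pics/s1.png",imaging.camera("scene")["pixels"][60:220,180:360,::-1].repeat(3,0).repeat(3,1))
E
```

```text
(no output)
```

View pics/s1.png

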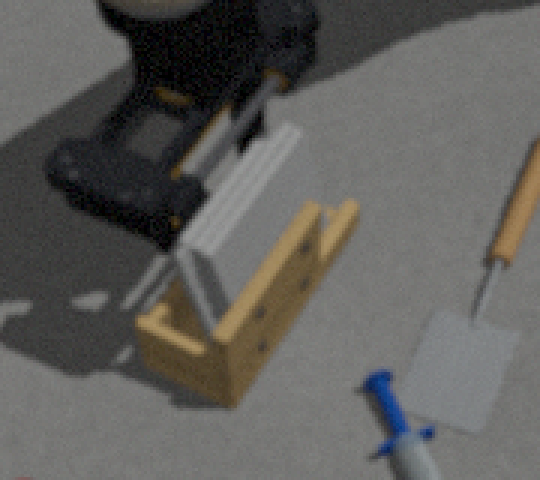

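The picture shows the fingers behind the stack (crop ~(190,235)) and the slabs partly raised, feet still at the backstop. I'll continue gently until the force rises.

Scaled: 0.006 m / 0.25 = 0.024.

Call:
shift_gripper(moves=[[0,0,0,0.024,0,0,0.087],[0,0,0,0.024,0,0,0.087],[0,0,0,0.024,0,0,0.087],[0,0,0,0,0,0,0.087]])

```text
time_s: 4.85
tool_pos: [0.5311, -0.1612, 0.0804]
tool_rot: [-3.141, -0.0, 1.613]
contact_force: [-0.4, 1.1, 0.5]
finger_gap: 0.0872
finger_force: 0.0
```

Call:
shift_gripper(moves=[[0,0,0,0.012,0,0,0.087],[0,0,0,0.012,0,0,0.087],[0,0,0,0,0,0,0.087]])

```text
time_s: 5.15
tool_pos: [0.5308, -0.1571, 0.0806]
tool_rot: [3.141, 0.001, 1.611]
contact_force: [0.5, -4.0, -1.8]
finger_gap: 0.0867
finger_force: 1.7
```

Call:
shift_gripper(moves=[[0,0,0,0.012,0,0,0.087],[0,0,0,0,0,0,0.087]])

```text
time_s: 5.35
tool_pos: [0.5307, -0.1568, 0.0807]
tool_rot: [3.141, 0.005, 1.61]
contact_force: [2.4, -11.9, -4.9]
finger_gap: 0.0869
finger_force: 5.9
```

Call:
shift_gripper(moves=[[0,0,0,0.012,0,0,0.087],[0,0,0,0,0,0,0.087]])

```text
time_s: 5.55
tool_pos: [0.5306, -0.1566, 0.0809]
tool_rot: [3.14, 0.009, 1.608]
contact_force: [3.4, -21.6, -7.6]
finger_gap: 0.0873
finger_force: 10.1
```

```bash
python3 - <<'E'
from h import *
a=imaging.camera("scene")["pixels"][90:200,200:310,::-1].repeat(4,0).repeat(4,1)
b=imaging.camera("top")["pixels"][170:280,360:440,::-1].repeat(4,0).repeat(4,1)
cv2.imwrite("pics/s2.png",np.hstack([a,b]))
E
```

```text
(no output)
```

View pics/s2.png

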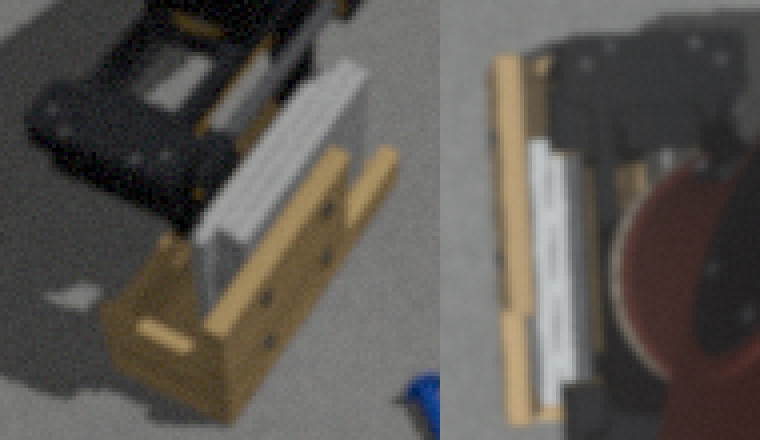

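Crop shows all three upright against the backstop (firm 20 N stop), staggered edges still short of the end stop. Back off and go to the open end.

Scaled: -0.04 m / 0.25 = -0.16, -0.03 m / 0.25 = -0.12.

Call:
shift_gripper(moves=[[0,0,0,-0.04,0,0,0.087],[0,0,0,-0.04,0,0,0.087],[0,0,0,-0.08,0,0,0.087],[0,0,0,-0.12,0,0,0.087],[0,0,0,0,0,-0.12,0.087],[0,0,0,0,0,-0.16,0.087],[0,0,0,0,0,-0.16,0.087],[0,0,0,0,0,-0.08,0.087]])

```text
time_s: 6.45
tool_pos: [0.5344, -0.2208, 0.214]
tool_rot: [3.138, 0.0, 1.611]
contact_force: [-0.4, -0.7, -0.2]
finger_gap: 0.0874
finger_force: 0.0
```

```bash
python3 - <<'E'
from h import *
s=monitor.observe();print(s["q"]); p=np.load("rack.npy")
a=imaging.camera("scene")["pixels"][90:200,200:310,::-1].repeat(4,0).repeat(4,1)
b=imaging.camera("top")["pixels"][170:280,360:440,::-1].repeat(4,0).repeat(4,1)
cv2.imwrite("pics/s3.png",np.hstack([a,b]))
for P in [(-190,-12,60),(-190,-12,52),(-135,-12,52)]: print(w(p,P))
E
```

```text
[-0.40420985  0.24136823  0.85259445  1.69345883 -0.18999997  1.28916826
  0.52724337]
[[ 0.43048251 -0.14002586  0.06092566]]
[[ 0.43051722 -0.14086137  0.05296948]]
[[ 0.48546983 -0.1385786   0.05296948]]
```

View pics/s3.png

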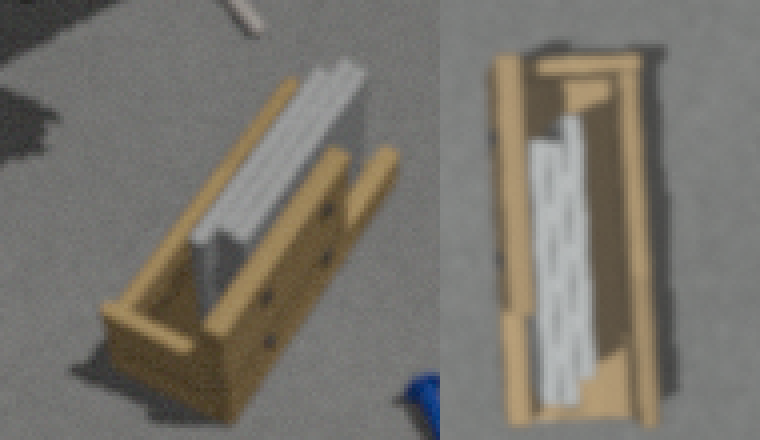

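Scaled: -0.02 m / 0.25 = -0.08, 0.143 rad / 4 = 0.0358.

Call:
shift_gripper(moves=[[0,0,0.0358,-0.08,0,0,0.02],[0,0,0.0358,0,0,0,0],[0,0,0.0358,0,0,0,0],[0,0,0.0358,0,0,0,0],[0,0,0.0358,0,0,0,0],[0,0,0.0358,0,0,0,0],[0,0,0.0358,0,0,0,0],[0,0,0.0358,0,0,0,0]], grip_force=10)

```text
time_s: 7.35
tool_pos: [0.5339, -0.2397, 0.2095]
tool_rot: [-3.14, 0.001, 0.462]
contact_force: [0.3, 0.8, -0.0]
finger_gap: 0.0306
finger_force: 0.0
```

Call:
shift_gripper(moves=[[0,0,0.0358,-0.16,0,0,0],[0,0,0.0358,-0.16,0,0,0],[0,0,0.035,-0.08,0,0,0],[0,0,0,0,0,0,0]])

```text
time_s: 7.75
tool_pos: [0.438, -0.2753, 0.2094]
tool_rot: [-3.138, 0.001, 0.034]
contact_force: [0.9, 0.2, -0.1]
finger_gap: 0.0027
finger_force: 0.0
```

```bash
python3 - <<'E'
from h import *
p=np.load("rack.npy");c=imaging.camera("top");print(monitor.observe()["q"])
M=np.array(c["camera_from_world"]);f=200/np.tan(np.radians(c["fovy"]/2))
for u,v in [(528,140),(585,140),(540,405),(597,375)]:
    u=360+(u-440)/4;v=170+v/4
    d=M[:3,:3].T@np.array([(u-c["cx"])/f,(v-c["cy"])/f,1]);o=-M[:3,:3].T@M[:3,3]
    P=o+d*(.107-o[2])/d[2]; print(np.round(P,4),np.round(rackR(p[2]).inv().apply(P-[p[0],p[1],0])*1000,1))
E
```

```text
[-0.71062601  0.13974414  1.30306727  1.84064668 -0.14367554  1.26787382
 -0.89569808]
[ 0.5852 -0.1177  0.107 ] [-34.5  -1.  107.5]
[ 0.5851 -0.1439  0.107 ] [-35.7 -27.1 104.7]
[ 0.4649 -0.1212  0.107 ] [-154.8    0.5  107.6]
[ 0.4782 -0.1474  0.107 ] [-142.6  -26.1  104.8]
```

Scaled: -0.034 m / 0.25 = -0.136, -0.033 m / 0.25 = -0.132, 0.007 rad / 4 = 0.0018.

Call:
shift_gripper(moves=[[0,0,0.0018,0,-0.136,0,0],[0,0,0,0,-0.136,0,0],[0,0,0,0,-0.136,0,0],[0,0,0,0,-0.132,0,0],[0,0,0,0,0,0,0]])

```text
time_s: 8.3
tool_pos: [0.4367, -0.1361, 0.2111]
tool_rot: [-3.14, -0.0, 0.046]
contact_force: [-0.1, -0.8, 0.5]
finger_gap: 0.0005
finger_force: 0.0
```

```bash
python3 -c "
from bench import r, imaging, monitor
print(monitor.observe()['q'])"
```

```text
[-0.92519804 -0.21917513  1.02516427  1.96372435  0.19279153  1.2975784
 -1.48856628]
```

Scaled: 0.03 m / 0.25 = 0.12, 0.004 m / 0.25 = 0.016.

Call:
shift_gripper(moves=[[0,0,0,0,0.016,0.12,0],[0,0,0,0,0,0.12,0],[0,0,0,0,0,0.12,0],[0,0,0,0,0,0.12,0],[0,0,0,0,0,0.12,0],[0,0,0,0,0,0,0]])

```text
time_s: 8.9
tool_pos: [0.4336, -0.1465, 0.0576]
tool_rot: [3.137, 0.008, 0.036]
contact_force: [-0.6, -1.1, -0.2]
finger_gap: 0.0005
finger_force: 0.0
```

```bash
python3 -c "
from bench import r, imaging, monitor
print(monitor.observe()['q'])"
```

```text
[-0.8761639   0.2288997   1.22256644  2.13985342 -0.2570146   0.94424443
 -1.04275302]
```

Scaled: -0.003 m / 0.25 = -0.012.

Call:
shift_gripper(moves=[[0,0,0,0,0,-0.012,0],[0,0,0,0,0,0,0]])

```text
time_s: 9.1
tool_pos: [0.4375, -0.1462, 0.0657]
tool_rot: [3.142, -0.003, 0.035]
contact_force: [0.3, 0.8, 0.7]
finger_gap: 0.0006
finger_force: 0.0
```

Call:
shift_gripper(moves=[[0,0,0,0.024,0,0,0],[0,0,0,0.024,0,0,0],[0,0,0,0.024,0,0,0],[0,0,0,0.024,0,0,0],[0,0,0,0.024,0,0,0],[0,0,0,0,0,0,0]])

```text
time_s: 9.7
tool_pos: [0.467, -0.1448, 0.0639]
tool_rot: [3.141, -0.0, 0.035]
contact_force: [-0.9, 0.1, 0.1]
finger_gap: 0.0007
finger_force: 0.0
```

Scaled: -0.005 m / 0.25 = -0.02, -0.003 m / 0.25 = -0.012, 0.007 rad / 4 = 0.0018.

Call:
shift_gripper(moves=[[0,0,0,-0.012,-0.02,0,0],[0,0,0,0,0,0,0],[0,0,0.0018,0.02,0,0,0],[0,0,0,0.02,0,0,0],[0,0,0,0.02,0,0,0],[0,0,0,0,0,0,0]])

```text
time_s: 10.3
tool_pos: [0.4758, -0.1419, 0.0634]
tool_rot: [3.139, 0.003, 0.026]
contact_force: [-7.0, -8.3, 1.3]
finger_gap: 0.0004
finger_force: 5.6
```

Call:
shift_gripper(moves=[[0,0,0,0.016,0,0,0],[0,0,0,0.016,0,0,0],[0,0,0,0,0,0,0]])

```text
time_s: 10.6
tool_pos: [0.4836, -0.142, 0.0634]
tool_rot: [3.138, 0.003, 0.025]
contact_force: [-7.0, -9.1, 0.6]
finger_gap: 0.0004
finger_force: 5.7
```

```bash
python3 - <<'E'
from h import *
a=imaging.camera("scene")["pixels"][90:200,200:310,::-1].repeat(4,0).repeat(4,1)
b=imaging.camera("top")["pixels"][170:280,360:440,::-1].repeat(4,0).repeat(4,1)
cv2.imwrite("pics/s4.png",np.hstack([a,b]))
E
```

```text
(no output)
```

View pics/s4.png

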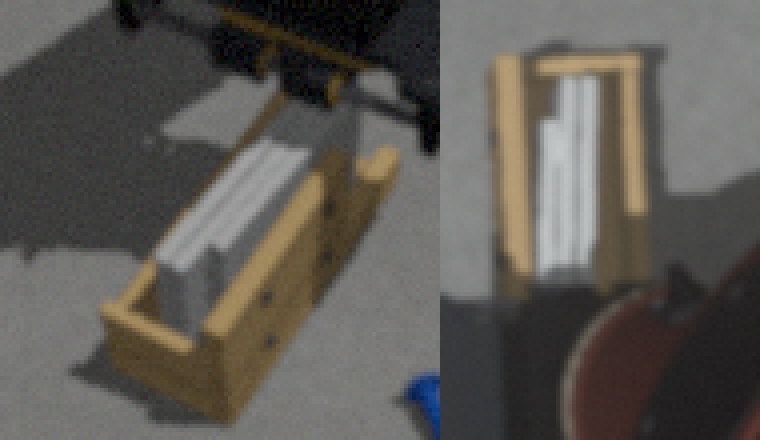

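B and C have reached the end stop (crop v≈75), A lags (v≈120): the finger slid by beside A's end. Back off, shift towards the backstop, and push A.

Scaled: -0.012 m / 0.25 = -0.048, 0.002 m / 0.25 = 0.008, -0.016 rad / 4 = -0.004.

Call:
shift_gripper(moves=[[0,0,0,-0.048,0.008,0,0],[0,0,0,-0.048,0,0,0],[0,0,0,-0.048,0,0,0],[0,0,0,-0.048,0,0,0],[0,0,-0.004,0,0,0,0],[0,0,0,0,0,0,0]])

```text
time_s: 11.3
tool_pos: [0.4385, -0.1417, 0.064]
tool_rot: [-3.141, -0.001, 0.046]
contact_force: [-0.3, -0.5, 0.1]
finger_gap: 0.0009
finger_force: 0.0
```

```bash
python3 - <<'E'
from h import *
b=imaging.camera("top")["pixels"][170:280,360:440,::-1].repeat(4,0).repeat(4,1)
a=imaging.camera("scene")["pixels"][90:200,200:310,::-1].repeat(4,0).repeat(4,1)
cv2.imwrite("pics/s5.png",np.hstack([a,b]))
E
```

```text
(no output)
```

View pics/s5.png

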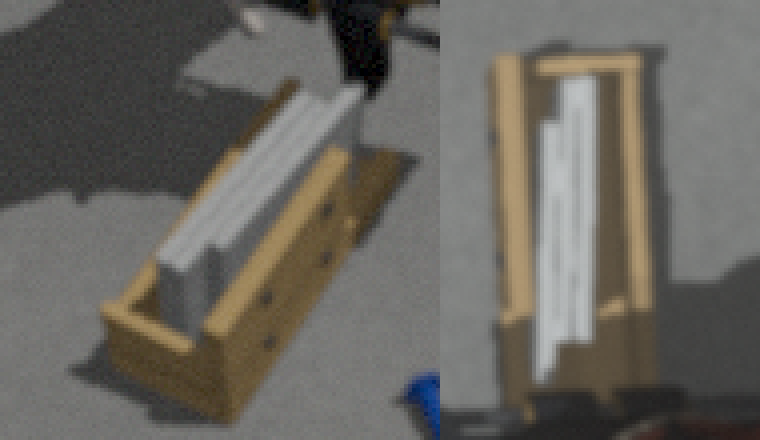

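Scaled: -0.009 m / 0.25 = -0.036, 0.006 m / 0.25 = 0.024.

Call:
shift_gripper(moves=[[0,0,0,0,-0.036,0,0],[0,0,0,0,0,0,0],[0,0,0,0.024,0,0,0],[0,0,0,0.024,0,0,0],[0,0,0,0.024,0,0,0],[0,0,0,0.024,0,0,0],[0,0,0,0.024,0,0,0],[0,0,0,0,0,0,0]])

```text
time_s: 12.2
tool_pos: [0.4682, -0.1325, 0.0638]
tool_rot: [3.141, 0.0, 0.044]
contact_force: [-0.0, -0.3, 1.0]
finger_gap: 0.0004
finger_force: 0.0
```

Call:
shift_gripper(moves=[[0,0,0,0.024,0,0,0],[0,0,0,0.024,0,0,0],[0,0,0,0,0,0,0]])

```text
time_s: 12.5
tool_pos: [0.4805, -0.1315, 0.064]
tool_rot: [3.141, -0.001, 0.044]
contact_force: [-0.9, 0.5, -0.2]
finger_gap: 0.0005
finger_force: 0.3
```

Scaled: 0.004 m / 0.25 = 0.016.

Call:
shift_gripper(moves=[[0,0,0,0.016,0,0,0],[0,0,0,0.016,0,0,0],[0,0,0,0,0,0,0]])

```text
time_s: 12.8
tool_pos: [0.4872, -0.1314, 0.0637]
tool_rot: [3.142, 0.001, 0.044]
contact_force: [-3.2, -0.6, 0.6]
finger_gap: 0.0006
finger_force: 1.6
```

Call:
shift_gripper(moves=[[0,0,0,0.012,0,0,0],[0,0,0,0,0,0,0]])

```text
time_s: 13.0
tool_pos: [0.4894, -0.1314, 0.0636]
tool_rot: [-3.141, 0.003, 0.043]
contact_force: [-8.2, -0.7, 4.7]
finger_gap: 0.0002
finger_force: 4.0
```

Call:
shift_gripper(moves=[[0,0,0,0.012,0,0,0],[0,0,0,0,0,0,0]])

```text
time_s: 13.2
tool_pos: [0.4893, -0.1313, 0.063]
tool_rot: [-3.139, 0.008, 0.042]
contact_force: [-20.7, -0.1, 15.3]
finger_gap: 0.0006
finger_force: 10.5
```

Scaled: -0.04 m / 0.25 = -0.16, -0.015 m / 0.25 = -0.06.

Call:
shift_gripper(moves=[[0,0,0,-0.04,0,0,0],[0,0,0,-0.06,0,0,0],[0,0,0,-0.06,0,0,0],[0,0,0,-0.06,0,0,0],[0,0,0,0,0,-0.16,0],[0,0,0,0,0,-0.16,0],[0,0,0,0,0,-0.16,0],[0,0,0,0,0.16,0,0]])

```text
time_s: 14.0
tool_pos: [0.4462, -0.1584, 0.1722]
tool_rot: [-3.126, -0.009, 0.07]
contact_force: [2.4, -0.9, -2.2]
finger_gap: 0.0001
finger_force: 0.0
```

Call:
shift_gripper(moves=[[0,0,0,0,0.18,0,0],[0,0,0,0,0.18,0,0],[0,0,0,0,0.08,0,0],[0,0,0,0,0,0,0]])

```text
time_s: 14.4
tool_pos: [0.4398, -0.2492, 0.1685]
tool_rot: [-3.134, 0.014, 0.042]
contact_force: [0.5, -0.4, 0.1]
finger_gap: 0.0002
finger_force: 0.0
```

```bash
python3 - <<'E'
from h import *
b=imaging.camera("top")["pixels"][170:280,360:440,::-1].repeat(4,0).repeat(4,1)
a=imaging.camera("scene")["pixels"][90:200,200:310,::-1].repeat(4,0).repeat(4,1)
cv2.imwrite("pics/s6.png",np.hstack([a,b]))
E
```

```text
(no output)
```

View pics/s6.png

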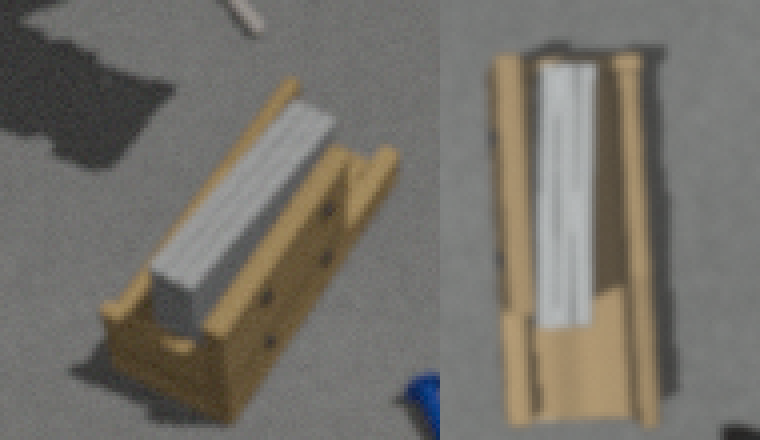

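```bash
python3 - <<'E'
from h import *
p=np.load("rack.npy");c=imaging.camera("top")
M=np.array(c["camera_from_world"]);f=200/np.tan(np.radians(c["fovy"]/2))
for u,v in [(540,65),(597,65),(537,326),(593,326)]:
    u=360+(u-440)/4;v=170+v/4
    d=M[:3,:3].T@np.array([(u-c["cx"])/f,(v-c["cy"])/f,1]);o=-M[:3,:3].T@M[:3,3]
    P=o+d*(.107-o[2])/d[2]; print(np.round(rackR(p[2]).inv().apply(P-[p[0],p[1],0])*1000,1))
print(monitor.observe()["contact_force"],monitor.observe()["qd"].round(3))
E
```

```text
[ -0.2  -8.5 106.7]
[ -1.4 -34.7 103.9]
[-119.3   -0.2  107.6]
[-120.5  -25.6  104.9]
[0.13790935 0.24412131 0.43883165] [-0.027 -0.02  -0.001  0.006 -0.001  0.001  0.005]
```

Call:
shift_gripper(moves=[[0,0,0,0,0,0,0],[0,0,0,0,0,0,0],[0,0,0,0,0,0,0]])

```text
time_s: 14.85
tool_pos: [0.4408, -0.2445, 0.1686]
tool_rot: [-3.13, 0.012, 0.049]
contact_force: [-0.4, -0.3, -0.7]
finger_gap: 0.0006
finger_force: 0.0
```

```bash
python3 -c "
from bench import r, imaging, monitor
print(r.job_done())"
```

```text
the job is handed in; nothing more can be done
None
```

I handed the job in at about 15 s: all three slabs stand by themselves, flush with the end stop to within about 2 mm, and the arm is clear; by the last picture they are turned about 4° with their far end about 8 mm off the backstop, inside the 10° and 36 mm limits, though no verdict came back.

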